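Unhook the dishwasher filter from the drying rack

TASK

Slide the steel dishwasher filter along its keyhole slot in the blue drying rack to the wide end, lift it free, and set it down upright on the floor of the grey cutlery basket without dropping it, then let go. Leave the green brush hanging where it is in the rack.

Things in the scene. Friction and masses are not known exactly. Their poses are not given: they have to be found in the camera images.
- filter_grip (a point): Middle of the grip of the round steel filter, its z up. From the bottom: can 50 mm across, 60 high; neck 12 across, 18 long; collar 46 across, 4 thick; round upright grip 22 across, 50 high (this point is 107 mm above the underside). 105-210 g. It hangs by its collar on the rack's deck, neck in the narrow part of one of the two slots, can below; it can be raised 12 mm there.
- brush_grip (a point): The same point on the green silicone brush with white bristles, which has the same collar, neck and grip and hangs likewise in the other slot. It stays there.
- rack: Blue drying rack, fixed. Origin on the counter, z up. Deck 6 mm thick, top at z=110 mm, x -105..75, y -115..115. Two keyhole slots along x, at y=+55 and y=-55: round wide end 76 mm across centred at x=-45, narrow part 24 mm wide from there to x=+44; things hang near x=+30. The can passes only the wide end, where the collar is no longer held: keep hold.
- basket: Grey plastic cutlery basket, an open box 150 (x) by 190 (y) by 60 mm high, walls and floor 4 mm, one compartment, empty, loose on the counter, 600 g. Origin at the centre of its underside, z up.
Not all that is in view belongs to the job. What is shaped like the part that bears filter_grip but purple is not meant.

How it is judged:
On the way, in this order (a step that is already met when the one before it is completed fails the run):
1. the filter is slid to the wide end of its slot, still hanging through the deck (x of filter_grip in the frame of rack between -0.065 and -0.025 m and z of filter_grip in the frame of rack below 0.19 m).
2. the filter is lifted clear above the deck (z of filter_grip in the frame of rack above 0.215 m).
3. the filter is lowered, not dropped: it stands in the basket with the gripper still at its grip (x of filter_grip in the frame of basket between -0.06 and 0.06 m and y of filter_grip in the frame of basket between -0.08 and 0.08 m and z of filter_grip in the frame of basket between 0.099 and 0.121 m and angle between filter_grip's own z axis and vertical below 0.17 rad and distance between the grasp point and filter_grip below 0.05 m).
At the end, for the whole second after the job is handed in: The filter stands upright (within 10 degrees) on the basket floor (grip within 11 mm of its standing height), inside the basket's walls, released; the basket stands level on the counter; the brush hangs within 30 mm of where it was (x of filter_grip in the frame of basket between -0.06 and 0.06 m and y of filter_grip in the frame of basket between -0.08 and 0.08 m and z of filter_grip in the frame of basket between 0.099 and 0.121 m and angle between filter_grip's own z axis and vertical below 0.17 rad and angle between basket's own z axis and vertical below 0.1 rad and height (world z) of basket below 0.01 m and distance of brush_grip from where it was at the start of the episode below 0.03 m); the robot touches nothing.
It fails at once if the hanging brush is moved more than 30 mm (distance of brush_grip from where it was at the start of the episode above 0.03 m).
It also fails if it takes over 51 s, if anything falls off the work surface, if the arm or the gripper's body presses on something with over 40 N, if the wrist force passes 120 N, or if a joint passes its speed limit or range.

ROBOT

A 7-joint arm with a two-finger parallel gripper is mounted at the origin on the work surface. World frame = base frame: x ahead of the robot, y to its left, z up, the work surface at z = 0. Lengths are in m, angles in rad, forces in N, time in s.
With the tool pointing down it reaches from about 0.4 to 0.9 m from the base axis. Payload 5.5 kg.
Tool frame: the origin (TCP) lies midway between the tips of the shut fingers; the grasp point (between the pads) lies 19 mm behind it (manip.grip_depth is the distance from the TCP to the grasp point, in m); z points along the fingers, y is the line along which they close (so a half turn about z gives the same grasp; the last joint's range is limited). The gripper opens to 92 mm and grips with 3 to 60 N. Pads are 19 mm wide; open, the fingers measure 130 mm over their backs; the gripper's body (75 mm by 190 mm) begins 47 mm behind the grasp point.
Start: joints at [-0.97, 0.501, -0.427, 1.55, 0.221, 1.138, -0.21], TCP at [0.215, 0.613, 0.227] pointing down, gripper open.
Joint ranges: [-2.88, 2.88], [-0.31, 2.03], [-1.54, 1.56], [0.2, 2.42], [-1.41, 4.55], [0.19, 2.02], [-2.57, 2.57]. Speed limits (rad/s): [2.57, 2.57, 3.14, 3.14, 3.14, 3.14, 3.14].

INTERFACE

Orientations are given as a unit quaternion [x, y, z, w].
In Python, from bench import manip, effector, viewer gives the robot as it stands. Calls block until the motion is done:
- manip.move_pose(position, orientation): joint-space move of the TCP to a pose.
- manip.servo_line(position, ori=None, vel=0.15): straight line of the TCP; ori=None keeps the orientation; vel is the mean speed in m/s.
- manip.movej(angles): joint-space move.
- effector.open_jaws() and effector.close(f_grip=None): open the fingers fully, or close them until they stop; f_grip is the grip in N (None keeps the last).
- manip.sleep(seconds).
- manip.solve_ik(position, orientation): joint angles nearest the present ones, or None.
- viewer.get_image(name): name is "scene" or "side" or "wrist"; returns the picture (420x560x3 uint8, red, green, blue); there is no depth.
- viewer.get_calibration(name): a dict with "vfov" (degrees; the focal length in pixels is half the picture's height over the tangent of half this angle, whatever the lens; pixels are square), "cx", "cy" (the principal point, pixels), "eye" and "attitude" of the camera in the world. Camera axes: x right, y down, z forward; pixel columns grow to the right and rows downward; lengths in m; the calibration is good to about 2 mm. The wrist camera is an equidistant fisheye: a pixel r from the principal point sees the ray r / f radians off the axis. A picture is of the moment at which its call begins: read the wrist's pose just before it. get_calibration takes no time and is no camera call; for the wrist camera it gives the pose at the moment of the call.
A pose or a line that the arm cannot do raises manip.PlanningError and nothing moves.
- manip.hand_in(): hands the job in, once; it reports no verdict.
Readings, each from a call of its own:
- manip.current_clock(): time.
- manip.current_q(): joint angles.
- manip.current_joint_velocities(): joint speeds.
- manip.current_tau(): joint torques, N m.
- manip.current_tool_pos(): TCP position.
- manip.current_tcp_rot(): TCP orientation.
- manip.current_force(): force on the tool from outside, world axes, zero at the start.
- manip.current_wrist_torque(): the same for the moment, N m.
- manip.current_finger_gap(): finger opening in m.
Only numpy, scipy, OpenCV 4.12 (cv2) and the standard library are available. Lean on these libraries where they do the work, as an engineer would, in place of code of your own. Each camera call takes 0.05 s, during which the arm holds its last target. There are 200 camera calls.

## Working session

There is one attempt and no reset: what is moved stays moved. The work goes in short steps, each a Python script; the robot and the scene stay as the last script left them, time stands still between calls to the robot, and variables do not carry over. Pictures are saved under pics/ and viewed, on a budget of 10 in all, crops included, one or two more only if the job needs it, and the job is handed in when it is done.

```bash
mkdir -p pics; ls
python3 - <<'E'
from bench import manip, effector, viewer
import cv2,numpy as np
for n in ("scene","side","wrist"):
    c=viewer.get_calibration(n); print(n,{k:np.round(v,4).tolist() for k,v in c.items()})
    im=viewer.get_image(n); cv2.imwrite(f"pics/{n}0.png",im[:,:,::-1]); np.save(f"pics/{n}0.npy",im)
a=[cv2.imread(f"pics/{n}0.png") for n in("scene","side")]
print(manip.current_clock(),manip.current_tcp_rot(),manip.current_finger_gap())
E
```

```text
pics
scene {'vfov': 55.7299, 'cx': 273.6038, 'cy': 204.1951, 'eye': [0.9574, -0.3362, 0.7035], 'attitude': [0.8278, 0.4442, -0.1545, -0.3058]}
side {'vfov': 43.0749, 'cx': 279.272, 'cy': 212.7446, 'eye': [0.0333, -0.7222, 0.7575], 'attitude': [0.8448, -0.2952, 0.1462, -0.4216]}
wrist {'vfov': 65.7065, 'cx': 278.9795, 'cy': 213.0825, 'eye': [0.1432, 0.6378, 0.3833], 'attitude': [0.8076, 0.572, 0.0816, 0.1179]}
0.15 [ 1.68072697e-01  9.85774320e-01 -7.33324082e-04 -1.44098886e-04] 0.091550340954523
```

View pics/scene0.png

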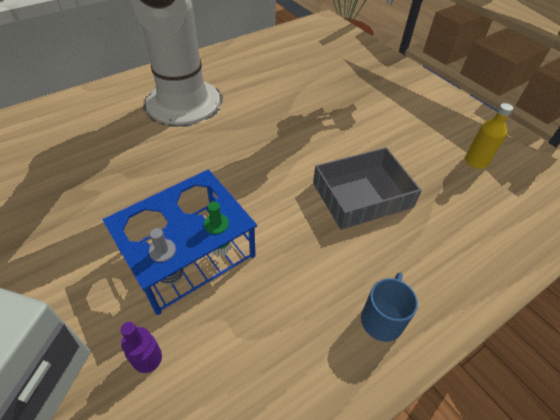

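View pics/side0.png

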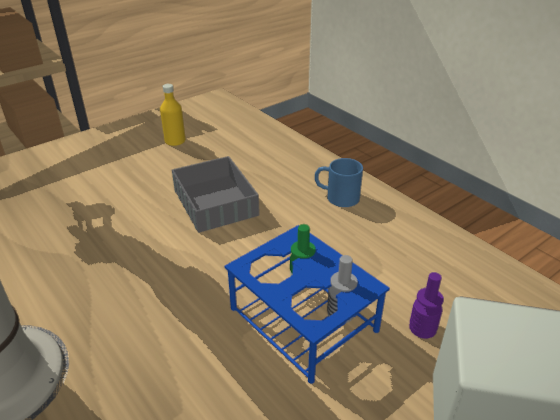

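The scene view shows the filter (steel grip) at about (158,240) and the green brush at (214,212), both in the blue rack. The purple filter-shaped part stands on the counter at (140,345), and the basket is at (366,187). In the side view, steel is at (345,270), green at (303,238), purple at (428,305) and the basket at (215,193). The steel one hanging in the rack fits the description. I'll confirm it in an enlarged crop.

Run:
```python
import cv2,numpy as np
a=cv2.imread("pics/scene0.png")[165:315,95:265]; b=cv2.imread("pics/side0.png")[215:365,222:392]
c=cv2.imread("pics/scene0.png")[140:230,305:425]; d=cv2.imread("pics/side0.png")[150:240,165:285]
f=lambda i,w,h:cv2.resize(i,(w,h),interpolation=cv2.INTER_CUBIC)
top=np.hstack([f(a,400,353),f(b,400,353)]); bot=np.hstack([f(c,320,240),np.zeros((240,80,3),np.uint8),f(d,320,240),np.zeros((240,80,3),np.uint8)])
cv2.imwrite("pics/crop1.png",np.vstack([top,bot]))
```

```text
(no output)
```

View pics/crop1.png

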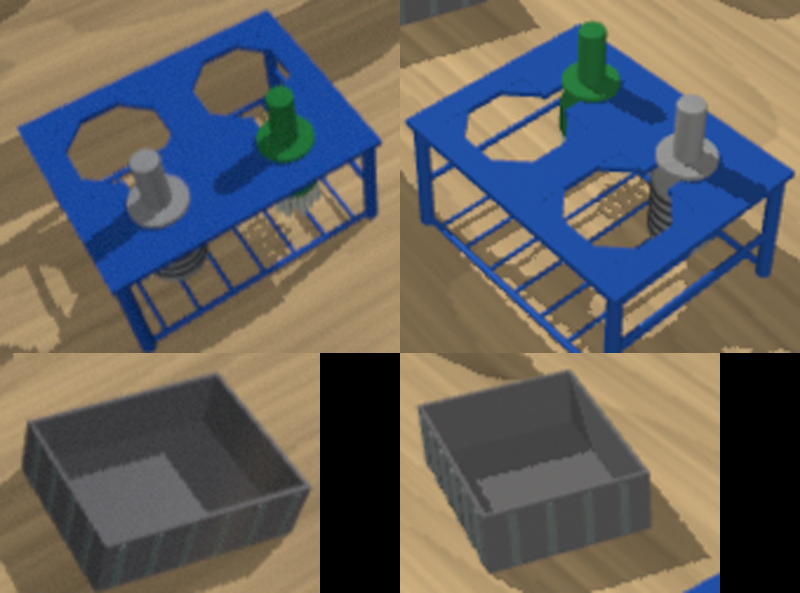

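The crop confirms it: the steel grip sits on its collar in the slot's narrow part, with the ribbed can below, and the green brush is in the other slot. The wide ends lie towards the robot. Next I triangulate the grip tops, deck corners and basket rim.

```bash
cat > h.py <<'E'
import numpy as np
from scipy.spatial.transform import Rotation as R
from bench import manip, effector, viewer
def ray(c,u,v,fish=False):
    f=210/np.tan(np.radians(c["vfov"])/2); x,y=(u-c["cx"])/f,(v-c["cy"])/f
    if fish:
        r=np.hypot(x,y)+1e-12; d=np.array([x/r*np.sin(r),y/r*np.sin(r),np.cos(r)])
    else: d=np.array([x,y,1.])
    d=R.from_quat(c["attitude"]).apply(d); return np.array(c["eye"]),d/np.linalg.norm(d)
def tri(rays):
    A=sum(np.eye(3)-np.outer(d,d) for e,d in rays); b=sum((np.eye(3)-np.outer(d,d))@e for e,d in rays)
    p=np.linalg.solve(A,b); return p,max(np.linalg.norm(np.cross(p-e,d)) for e,d in rays)
def plane(r,z): return r[0]+r[1]*(z-r[0][2])/r[1][2]
E
python3 - <<'E'
from h import *
np.set_printoptions(precision=4,suppress=True)
cs,cd=viewer.get_calibration("scene"),viewer.get_calibration("side")
S=lambda x,y:ray(cs,95+x/2.353,165+y/2.353); D=lambda x,y:ray(cd,222+x/2.353,215+y/2.353)
P={}
for n,s,d in [("A",(20,128),(213,300)),("B",(268,12),(8,122)),("C",(380,142),(180,26)),("D",(112,290),(393,174)),
 ("steeltop",(145,158),(292,103)),("greentop",(280,95),(193,29)),("steelcollar",(158,201),(287,157))]:
    P[n],e=tri([S(*s),D(*d)]); print(n,P[n],e)
q=[P[k] for k in "ABCD"]; print([np.linalg.norm(q[i]-q[(i+1)%4]) for i in range(4)])
# rack: AB is x=-105 edge, D C x=+75 edge
o=np.mean(q,0); ax=(q[3]+q[2]-q[0]-q[1]); print("centre",o,"yaw",np.arctan2(ax[1],ax[0]))
ay=(q[1]+q[2]-q[0]-q[3]);print("yaw from y",np.arctan2(-ay[0],ay[1]))
sb=[ray(cs,305+x/2.667,140+y/2.667) for x,y in [(28,71),(218,22),(309,135),(108,192)]]
db=[ray(cd,165+x/2.667,150+y/2.667) for x,y in [(20,55),(171,20),(248,122),(86,163)]]
for k in range(4):
    T=[tri([sb[i],db[(i+k)%4]]) for i in range(4)]
    if max(t[1] for t in T)<.01:
        b=[t[0] for t in T]; print("basket",np.array(b),[t[1] for t in T],[np.linalg.norm(b[i]-b[(i+1)%4]) for i in range(4)],np.mean(b,0))
E
```

```text
A [ 0.4028 -0.3375  0.108 ] 0.00047078843644028634
B [ 0.3939 -0.1106  0.1067] 0.0003792059666666793
C [ 0.5716 -0.1039  0.1071] 0.00047421885231945876
D [ 0.5798 -0.332   0.1085] 0.00036887197329020673
steeltop [ 0.5298 -0.2734  0.1641] 0.00027859424425352817
greentop [ 0.5302 -0.1657  0.1636] 0.00023469809183185967
steelcollar [ 0.53   -0.2745  0.1113] 0.00041725742789974226
[np.float64(0.2270803266755594), np.float64(0.1778043833622837), np.float64(0.22830905701139814), np.float64(0.1771235340492723)]
centre [ 0.487  -0.221   0.1076] yaw 0.03447258956636418
yaw from y 0.03758791370027308
basket [[0.4717 0.1196 0.0593]
 [0.5139 0.3059 0.0556]
 [0.6568 0.2701 0.0561]
 [0.6128 0.0889 0.057 ]] [np.float64(0.0007804983489753723), np.float64(0.00023181584600979777), np.float64(0.0003472914358936292), np.float64(0.0010990495304334272)] [np.float64(0.19110278773694175), np.float64(0.14734577641042162), np.float64(0.18650793558717646), np.float64(0.14446405399946716)] [0.5638 0.1961 0.057 ]
```

Run:
```python
from h import *
np.set_printoptions(precision=3,suppress=True)
cs,cd=viewer.get_calibration("scene"),viewer.get_calibration("side")
print("box corner(s)",tri([ray(cs,78,345),ray(cd,460,300)]),tri([ray(cs,0,290),ray(cd,460,300)]),[plane(ray(cd,460,300),z) for z in(.1,.2,.3)],[plane(ray(cs,78,345),z) for z in(.1,.2,.3)])
print("purple",tri([ray(cs,128,327),ray(cd,434,277)]))
u=np.array([np.cos(.036),np.sin(.036),0]); f=np.array([.5298,-.274,0])
for k in (46.03,136.03):
    q=[np.cos(np.radians(k)),np.sin(np.radians(k)),0,0]
    for p in ([.45,.1,.42],f+[0,0,.28],f+[0,0,.123],f-.075*u+[0,0,.30],[.564,.196,.30],[.564,.196,.095]):
        print(k,p,manip.solve_ik(list(p),q))
```

```text
box corner(s) (array([ 0.629, -0.439,  0.135]), np.float64(0.004016090944098885)) (array([ 0.547, -0.483,  0.222]), np.float64(0.007947181175587969)) [array([ 0.661, -0.42 ,  0.1  ]), array([ 0.565, -0.466,  0.2  ]), array([ 0.47 , -0.512,  0.3  ])] [array([ 0.611, -0.449,  0.1  ]), array([ 0.668, -0.431,  0.2  ]), array([ 0.726, -0.412,  0.3  ])]
purple (array([ 0.642, -0.374,  0.13 ]), np.float64(0.00032447138693900406))
46.03 [0.45, 0.1, 0.42] [-0.289 -0.011  0.012  1.728  0.     1.425 -0.241]
46.03 [ 0.53  -0.274  0.28 ] [ 0.019  0.356  0.534  1.657 -0.193  1.181  0.635]
46.03 [ 0.53  -0.274  0.123] [ 0.073  0.53   0.473  1.801 -0.303  0.883  0.721]
46.03 [ 0.455 -0.277  0.3  ] [-0.065  0.22   0.659  1.787 -0.145  1.183  0.673]
46.03 [0.564, 0.196, 0.3] [-0.278  0.316 -0.128  1.611  0.042  1.217 -0.379]
46.03 [0.564, 0.196, 0.095] [-0.326  0.531 -0.07   1.8    0.049  0.813 -0.384]
136.03 [0.45, 0.1, 0.42] None
136.03 [ 0.53  -0.274  0.28 ] [-0.445  0.695  1.36   1.67  -0.695  1.36  -2.079]
136.03 [ 0.53  -0.274  0.123] [-0.412  0.993  1.352  1.815 -1.035  1.257 -1.854]
136.03 [ 0.455 -0.277  0.3  ] [-0.522  0.483  1.37   1.797 -0.495  1.278 -2.128]
136.03 [0.564, 0.196, 0.3] [ 0.482  0.64  -1.298  1.586  0.624  1.397  2.3  ]
136.03 [0.564, 0.196, 0.095] [ 0.102  0.621 -0.646  1.784  0.466  0.894  2.424]
```

The heights and sizes agree with the text, and the big box (y < -0.42) is clear of a gripper closing along x. Moving to the pre-grasp pose for a closer look.

Run:
```python
from h import *
import cv2
q=[np.cos(np.radians(46.03)),np.sin(np.radians(46.03)),0,0]
manip.move_pose([.45,.1,.40],q)
manip.move_pose([.5298,-.274,.28],q)
c=viewer.get_calibration("wrist"); im=viewer.get_image("wrist"); cv2.imwrite("pics/w1.png",im[:,:,::-1])
print(manip.current_clock(),manip.current_tool_pos(),manip.current_force())
# predicted pixels of grip top
f=210/np.tan(np.radians(c["vfov"])/2)
for p in ([.5298,-.274,.164],[.5302,-.1657,.164]):
    d=R.from_quat(c["attitude"]).inv().apply(np.array(p)-c["eye"]); t=np.arccos(d[2]/np.linalg.norm(d)); k=f*t/np.hypot(d[0],d[1])
    print(c["cx"]+k*d[0],c["cy"]+k*d[1])
```

```text
3.8 [ 0.53082697 -0.27213411  0.28041149] [-0.35080901 -0.22520778  0.27418724]
277.6730737620161 209.29079568626813
282.97845927821294 83.34536413524123
```

View pics/w1.png

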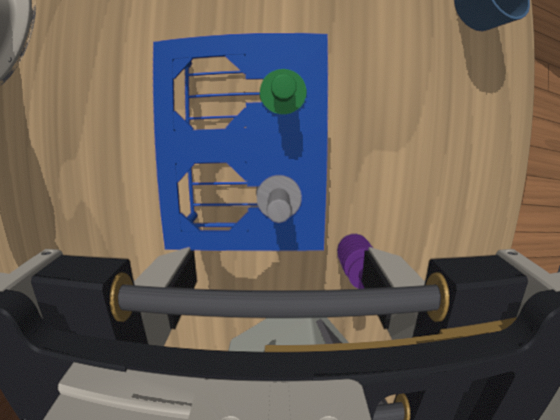

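The wrist view has the steel grip top at about (281,208), against a predicted (278,209). Green is at (283,85), predicted (283,83). Good agreement, so I grasp and slide.

Run:
```python
from h import *
import cv2
np.set_printoptions(precision=4,suppress=True)
u=np.array([np.cos(.036),np.sin(.036),0]); g=np.array([.531,-.274,.123])
manip.servo_line(list(g),vel=.1); manip.sleep(.2)
print("pre",manip.current_tool_pos(),manip.current_force())
effector.close(f_grip=25); manip.sleep(.2)
print("gap",manip.current_finger_gap(),manip.current_tool_pos(),manip.current_force())
a=np.array(manip.current_tool_pos()); a=g+[0,0,.005]
manip.servo_line(list(a),vel=.03); print("up",manip.current_tool_pos(),manip.current_force())
b=a-.0745*u
for k in (.25,.5,.75,1):
    manip.servo_line(list(a+k*(b-a)),vel=.06); print("slide",manip.current_tool_pos(),manip.current_force(),manip.current_finger_gap())
manip.sleep(.3)
ims=[viewer.get_image("side")[150:400,150:430],viewer.get_image("wrist")[:, 100:420]]
cv2.imwrite("pics/s2.png",np.hstack([cv2.resize(ims[0],(470,420)),ims[1]])[:,:,::-1])
print(manip.current_clock(),manip.current_tool_pos(),manip.current_force())
```

```text
pre [ 0.5313 -0.2741  0.1234] [ 0.3394 -0.0915 -0.2804]
gap 0.021605984665683413 [ 0.5309 -0.274   0.123 ] [-0.0857  0.4876  0.2471]
up [ 0.5312 -0.2741  0.1283] [-0.4599  0.5085 -1.6869]
slide [ 0.512  -0.2748  0.1281] [-0.2192  0.0672 -1.2346] 0.021219358916606295
slide [ 0.4935 -0.2755  0.1281] [ 1.0794 -0.4386 -0.8846] 0.02137806927728306
slide [ 0.4749 -0.2761  0.1281] [-0.0247 -0.4182 -0.9498] 0.021816989252121072
slide [ 0.4563 -0.2768  0.1281] [ 0.0082  0.077  -1.3189] 0.021685417891746658
9.5583 [ 0.4567 -0.2766  0.128 ] [-0.3087 -0.2628 -1.3973]
```

View pics/s2.png

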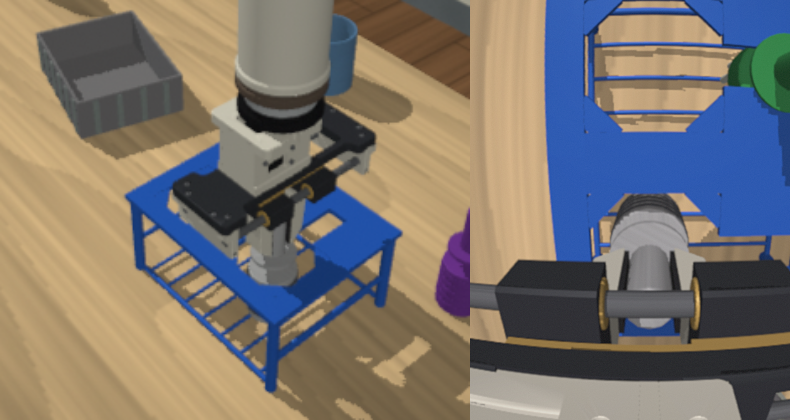

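The filter is held at the wide end. In the wrist crop the collar centre is at about column 650 and the hole spans 595–722 (centre 658), so there is clearance. Load is about 1.3 N and nothing is catching. Lifting, then on to above the basket.

Run:
```python
from h import *
import cv2
np.set_printoptions(precision=4,suppress=True)
p=np.array([.4567,-.2768,.128])
for z in (.15,.18,.21,.30):
    p[2]=z; manip.servo_line(list(p),vel=.07 if z<.22 else .12); F=manip.current_force(); print(z,F,manip.current_finger_gap())
    if np.linalg.norm(F)>8: raise SystemExit("catch")
manip.servo_line([.564,.196,.30],vel=.15); manip.sleep(.2)
c=viewer.get_calibration("wrist"); w=viewer.get_image("wrist"); s=viewer.get_image("scene")
cv2.imwrite("pics/s3.png",np.hstack([s[0:300,90:440],w[0:300,80:480]])[:,:,::-1])
print(manip.current_clock(),manip.current_tool_pos(),manip.current_force(),manip.current_finger_gap())
```

```text
0.15 [ 0.3564  0.4029 -1.4415] 0.021362504212489343
0.18 [ 0.0358 -0.7462 -1.6024] 0.021531085158130677
0.21 [ 0.1395  0.1514 -0.8922] 0.021739413689605858
0.3 [ 0.3625 -0.1658 -1.2701] 0.02174060761833744
15.7583 [0.564  0.1959 0.3   ] [-0.3566 -0.3086 -0.8303] 0.021339497274137902
```

View pics/s3.png

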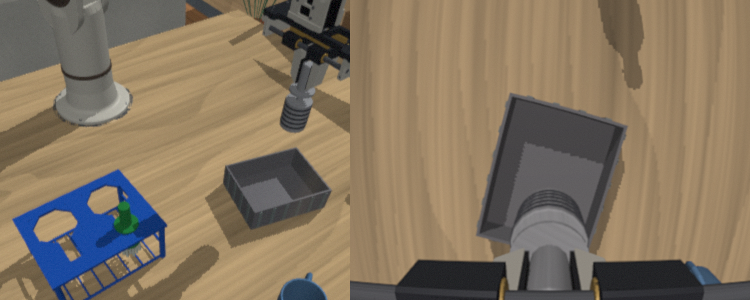

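The filter is upright in the grip over the basket, and the brush is undisturbed at (125,218). Lowering with a contact check; I expect contact at TCP z ≈ 0.095.

Run:
```python
from h import *
import cv2
np.set_printoptions(precision=4,suppress=True)
manip.servo_line([.564,.196,.13],vel=.12); manip.servo_line([.564,.196,.100],vel=.05); manip.sleep(.2)
f0=manip.current_force()[2]; print("f0",f0)
z=.100
while z>.089:
    z-=.001; manip.servo_line([.564,.196,z],vel=.02); manip.sleep(.1)
    F=np.mean([manip.current_force()[2] for _ in range(3)]); print(round(z,4),F)
    if F-f0>2.5: break
print(manip.current_clock(),manip.current_tool_pos(),manip.current_finger_gap())
w=viewer.get_image("scene");d=viewer.get_image("side")
f=lambda i:cv2.resize(i,(400,400))
cv2.imwrite("pics/s4.png",np.hstack([f(w[80:260,280:460]),f(d[90:270,130:310])])[:,:,::-1])
```

```text
f0 -1.0116095253956585
0.099 -1.6558886568585545
0.098 -0.7459271792189259
0.097 -1.086071766793365
0.096 -1.3222103843898911
0.095 -2.053806958676585
0.094 5.021593550203193
20.375 [0.5641 0.196  0.0949] 0.021311715316474376
```

View pics/s4.png

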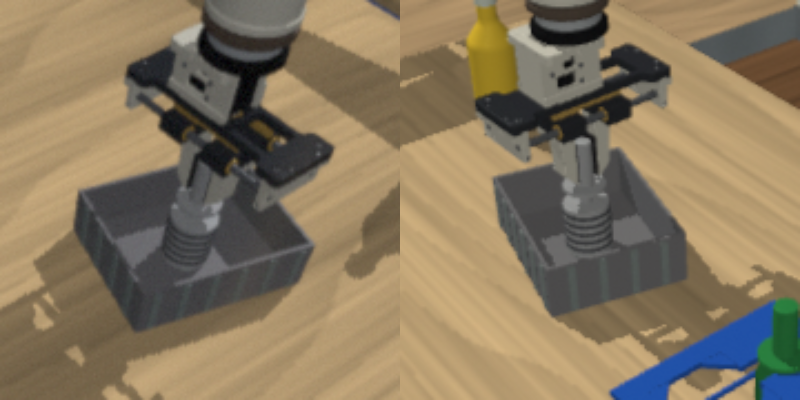

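It touched the floor at TCP 0.0949, as predicted, and the filter stands upright mid-basket. Letting go and retreating straight up.

Run:
```python
from h import *
import cv2
np.set_printoptions(precision=4,suppress=True)
manip.sleep(.4); effector.open_jaws(); manip.sleep(.2)
manip.servo_line([.564,.196,.26],vel=.12); manip.move_pose([.45,.30,.42],manip.current_tcp_rot()); manip.sleep(.3)
w=viewer.get_image("scene");d=viewer.get_image("side")
np.save("pics/sc5.npy",w);np.save("pics/sd5.npy",d)
cv2.imwrite("pics/s5.png",np.hstack([cv2.resize(w[90:320,90:430],(400,270)),cv2.resize(d[130:360,130:400],(400,270))])[:,:,::-1])
# brush shift: green mask centroid vs start
for n,i in(("scene",w),("side",d)):
    o=np.load(f"pics/{n}0.npy"); m=lambda a:np.argwhere((a[...,1]>a[...,0].astype(int)+40)&(a[...,1]>a[...,2].astype(int)+40)&(np.indices(a.shape[:2])[0]>180)).mean(0)
    print(n,m(o),m(i))
print(manip.current_clock(),manip.current_force(),manip.current_finger_gap())
```

```text
scene [218.556  216.5251] [218.093 216.186]
side [243.8551 301.8451] [243.8917 302.3917]
25.1 [-0.6445  1.1722 -0.0359] 0.09214827438988736
```

View pics/s5.png

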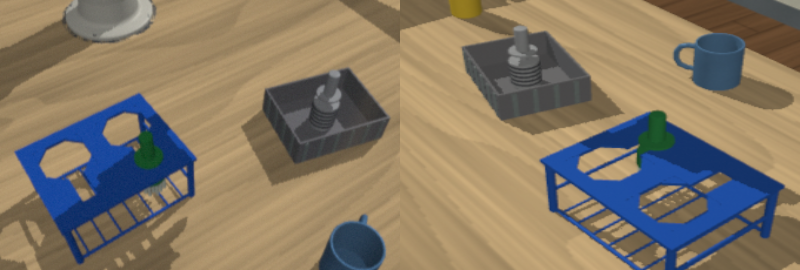

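Both views show the filter in the basket with the jaws clear. In the scene view it appears to lean right, so I check the tilt by triangulating the grip top and collar, and hand in if it is upright.

Run:
```python
from h import *
np.set_printoptions(precision=4,suppress=True)
cs,cd=viewer.get_calibration("scene"),viewer.get_calibration("side")
S=lambda x,y:ray(cs,90+x*.85,90+y*.852); D=lambda x,y:ray(cd,130+(x-400)*.675,130+y*.852)
t,e1=tri([S(334,74),D(521,31)]); b,e2=tri([S(327,96),D(524,58)])
v=t-b; tilt=np.degrees(np.arccos(v[2]/np.linalg.norm(v))); print(t,e1,b,e2,"tilt",tilt)
if abs(t[2]-.136)<.008 and tilt<9: manip.hand_in(); print("handed in",manip.current_clock())
```

```text
[0.5626 0.1956 0.1308] 0.0016806900405463012 [0.5608 0.1949 0.0709] 0.003602500080245512 tilt 1.8251566192014048
the job is handed in; nothing more can be done
the job is handed in; nothing more can be done
```

The filter is out of the rack and standing upright in the grey basket, released, and the job is handed in. The last clock reading before that was 25.1 s of the 51 s allowed. No verdict is reported, so what follows rests on my own checks.

**What I did:** I gripped the steel filter at its grip and raised it 5 mm. I slid it about 75 mm to the wide end of its slot, then lifted it out and carried it over to the basket. I lowered it in 1 mm steps until it touched the floor, at the height I had predicted, then opened the jaws and backed straight up.

**Last checks:**
- **Filter:** two-view triangulation puts the grip top at (0.563, 0.196, 0.131), which is the middle of the basket, with a tilt of about 2°. A standing filter should read 0.136, so this is 5 mm low. The hand-picked points missed each other by 2–4 mm across the views, and my height readings had already come out 2–3 mm low on the deck and rim. I took it as measurement error.
- **Brush:** its green patch moved less than 1 pixel in both views, with part of it now in shadow.
- **Basket:** it looks flat on the counter in the final pictures; I did not measure its level.
- **Gripper:** open and clear of everything.

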